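# Catch the case lid and lower it shut

### The job

The lid of the wooden case stands open, leaning back. Tip it forward past upright, catch it on your fingers under the steel lip while it is still well open, and lower it gently until it is fully shut, supported all the way down so that it never drops, then take the fingers away. Only push and support it with the fingers: do not pinch the lid, do not shift the case, and leave the things around it where they are.

Things in the scene. Friction and masses are not known exactly. Their poses are not given: they have to be found in the camera images.
- case: wooden instrument case, 140 deep (its x) x 200 wide (its y) x 60 high to the rim, about 3 kg, standing loose on the table, two files and a hex key inside. Origin at the centre of its underside; z up; -x points to its front (the side where the lid shuts, away from the hinge), +x to the hinge side.
- case_hinge (a point): middle of the hinge axis, on the case's rear rim: 70 behind the case's origin (+x of the case) and 60 up. The axis runs along the case's y. Axes as the case's.
- lid (a joint): lid angle in rad: 0 shut, 1.57 upright, 1.85 leaning back on its stop (the start). It weighs 0.45 kg (15 % either way). The hinge has a worn damper: let go forward of upright, the lid falls at about 0.75 rad/s x cos(angle), slowly at first: about 1.6 s from 1.3 to 0.7 rad; it lands at 0.75 rad/s, too hard. Gently means under 0.45 rad/s.
- lid_lip (a point): middle of the lip's free edge, half-way through its thickness; moves with the lid. The steel lip is 5 thick, 70 wide, its edge 171 from the hinge axis. Shut, it overhangs the case's front wall by 30, its underside 60 above the table: slanting fingers can carry it from below, outside the wall, until it is shut. Axes: x from lip to hinge, y along the hinge, z out of the lid's outer face.
- lid_mid (a point): middle of the wooden lid panel's underside, 71 from the hinge axis; moves with the lid. The panel is 142 long from the hinge, 200 wide, 10 thick. The undersides of panel and lip lie in one plane through the hinge axis. Axes as the lip's.
- bit_case: small flat dark grey drill-bit case, 80x130x22, shut, beside the wooden case; bystander. Origin at the centre of its underside.
- eraser: small white eraser, 21x42x13; bystander. Origin at the centre of its underside.
- whetstone: dark oblong whetstone, 30x85x18; bystander. Origin at the centre of its underside.
- tape_roll: roll of masking tape lying flat, about 98 across, 25 high; bystander. Origin at the centre of its underside.
- marker_a: white marker pen with a black cap, 17x135x16; bystander. Origin at the centre of its underside.

How it is judged:
On the way, in this order (a step that is already met when the one before it is completed fails the run):
1. the lid is tipped forward past upright (under 1.5 rad) (value of joint lid below 1.5 rad).
2. the lid is caught: it rests on the fingers between 0.8 and 0.2 rad, closing slower than 0.4 rad/s (value of joint lid between 0.2 and 0.8 rad and velocity of joint lid above -0.4 rad/s and contact force between the fingers and case above 0.5 N), for 0.2 s.
At the end, for the whole second after the job is handed in: the lid is fully shut (under 0.02 rad) and still, and the case stands flat, within 20 mm of where it was (value of joint lid below 0.02 rad and velocity of joint lid between -0.05 and 0.05 rad/s and angle between case's own z axis and vertical below 0.03 rad and distance of case from where it was at the start of the episode below 0.02 m); the robot touches nothing.
It fails at once if the lid drops or is pushed shut: closing faster than 0.45 rad/s anywhere from 0.35 down to 0.05 rad (value of joint lid between 0.05 and 0.35 rad and velocity of joint lid below -0.45 rad/s).
It fails at once if the lid or its lip is pinched between the fingers (x of the grasp point in the frame of lid_lip between -0.022 and 0.175 m and y of the grasp point in the frame of lid_lip between -0.1 and 0.1 m and z of the grasp point in the frame of lid_lip between -0.006 and 0.009 m and contact force between the fingers and case above 12 N).
It fails at once if the case is shifted (20 mm) or tipped (distance of case from where it was at the start of the episode above 0.02 m or angle between case's own z axis and vertical above 0.06 rad).
It fails at once if a thing beside the case is moved (20 mm) (distance of any of bit_case, eraser, whetstone, tape_roll, marker_a from where it was at the start of the episode above 0.02 m).
It also fails if it takes over 51 s, if anything falls off the work surface, if the arm or the gripper's body presses on something with over 40 N, if the wrist force passes 120 N, or if a joint passes its speed limit or range.

### The arm

A 7-joint arm with a two-finger parallel gripper is mounted at the origin on a cart in front of the work surface, level with it; the furniture and walls round the work are solid. World frame = base frame: x ahead of the robot, y to its left, z up, the work surface at z = 0. Lengths are in m, angles in rad, forces in N, time in s.
With the tool pointing down it reaches from about 0.425 to 0.875 m from the base axis. Payload 4.7 kg.
Tool frame: the origin (TCP) lies where the fingers leave the gripper's body, on its centre line; the fingertips stand 70 mm ahead of it and the grasp point (between the pads) lies 51 mm ahead of it; z points along the fingers, y is the line along which they close (so a half turn about z gives the same grasp; the last joint's range is limited). The gripper opens to 87 mm and grips with 3 to 60 N. Pads are 19 mm wide; open, the fingers measure 117 mm over their backs; the gripper's body (75 mm by 190 mm) begins 51 mm behind the grasp point.
Start: joints at [1.195, 0.321, -0.07, 1.45, 0.023, 1.371, -0.057], TCP at [0.247, -0.601, 0.292] pointing down, gripper open.
Joint ranges: [-2.86, 2.86], [-0.3, 2.09], [-1.38, 1.24], [0.06, 2.45], [-1.56, 4.7], [0.09, 2.05], [-2.69, 2.69]. Speed limits (rad/s): [2.57, 2.57, 3.14, 3.14, 3.14, 3.14, 3.14].

### API

Orientations are given as a rotation vector (axis times angle).
In Python, from bench import ctrl gives the robot as it stands.
- The arm moves only by the tool drive_tool, never from a script. Its argument "motion" is a list of rows, each a list of 3 entries, a list of its own where there are three numbers: the shift along the tool's x, y, z in cm, then the turn, a rotation vector about the tool's x, y, z in degrees, then the opening, from -1 (shut) to 1 (fully open). In form: [[[x, y, z], [ax, ay, az], claw], ...]. A call has 1 to 12 rows; each row shifts and turns the commanded pose from where the row before left it, along the tool's axes as they then stand; what a row does not reach is not made up. A row lasts 1/8 s, in which the tool goes at most 62.5 mm and 10.7 degrees, less where a joint would pass 70% of its speed; a pose out of reach is approached as far as the arm can. A call with a gripper value outside its range is refused whole. The fingers move at their own pace and stop on an object; "force" is the grip in N (left out, the last holds). Time passes only in rows, so rows that do not move let the fingers close. It gives the time, the measured TCP pose, the force, the opening and the grip force at its end, in the units of the state.
- ctrl.get_state(): the state, without advancing time (a new reading comes with each control period).
- ctrl.get_image(name): name is "side" or "top" or "wrist"; returns the picture (420x560x3 uint8, red, green, blue); there is no depth.
- ctrl.calibration(name): a dict with "K" (3x3 intrinsics, pixels), "origin" and "attitude" of the camera in the world; the wrist camera has in their place "tool_from_camera" (4x4, takes a point from camera to tool coordinates, whose origin is the TCP and whose axes are the flange's). Camera axes: x right, y up, looking along -z (the intrinsics and any distortion apply to the point x, -y, -z); pixel columns grow to the right and rows downward; lengths in m; the calibration is good to about 2 mm. A picture is of the moment at which its call begins: read the wrist's pose just before it. calibration takes no time and is no camera call.
- ctrl.close_job(): hands the job in; it is judged then, once.
The state is a dict: "time": time; "joint_positions": joint angles; "qd": joint speeds; "joint_torque": joint torques, N m; "position": TCP position; "tool_rot": TCP orientation; "ft_force": force on the tool from outside, world axes, zero at the start; "torque": the same for the moment, N m; "grip_width": opening from 0.0 (shut) to 1.0 (fully open); "grip_force": force on a finger pad.
Only numpy, scipy, OpenCV 4.12 (cv2) and the standard library are available. Lean on these libraries where they do the work, as an engineer would, in place of code of your own. Each camera call takes 0.05 s, during which the arm holds its last target. There are 200 camera calls.

## Working session

There is one attempt and no reset: what is moved stays moved. The work goes in short steps, Python scripts to look and compute and a tool call to move; the robot and the scene stay as the last step left them, time stands still between calls to the robot, and variables do not carry over. Pictures are saved under pics/ and viewed, at most 10 in all, crops included, and the job is handed in when it is done.

Besides the shell and the picture viewer there is one more tool, called after "Call:" by a JSON object that holds its "op" and its "data", one argument or row to a line. drive_tool: Moves the arm, as the interface text tells. Its arguments: {"type":"object","properties":{"motion":{"type":"array","items":{"type":"array"}},"force":{"type":"number"}},"required":["motion"]}

```bash
mkdir -p pics; ls; python3 - <<'E'
from bench import ctrl
import cv2,numpy as np
print(ctrl.get_state())
for n in("side","top"):
    c=ctrl.calibration(n);print(n,c)
    cv2.imwrite(f"pics/{n}0.png",ctrl.get_image(n)[:,:,::-1])
print(ctrl.calibration("wrist"))
E
```

```text
pics
{'time': 0.0, 'joint_positions': array([ 1.1951212 ,  0.32180857, -0.07011422,  1.45166043,  0.02259499,
        1.37079505, -0.05687993]), 'qd': array([ 0.00076829,  0.0005875 , -0.00031345,  0.00167347,  0.00160855,
       -0.0018386 , -0.00103155]), 'joint_torque': array([-7.03760088e-04, -4.91291249e+01, -4.03955765e-01, -3.12526810e+01,
       -6.40013977e-02,  4.38993413e-02,  1.84919872e-04]), 'position': array([ 0.24680706, -0.6008705 ,  0.2911783 ]), 'tool_rot': array([-3.08030145e+00, -6.08153586e-01,  7.00993645e-04]), 'ft_force': array([-0.35726827,  0.50863353, -0.15461523]), 'torque': array([-0.03012531, -0.02819266, -0.01014804]), 'grip_force': 0.0, 'grip_width': 1.0022046203575166}
side {'K': array([[546.8006488 ,   0.        , 284.78443547],
       [  0.        , 546.8006488 , 209.71247767],
       [  0.        ,   0.        ,   1.        ]]), 'origin': array([0.62136511, 0.79820823, 0.80384314]), 'attitude': array([0.02726744, 1.3530125 , 2.74479937])}
top {'K': array([[445.69827349,   0.        , 280.84035229],
       [  0.        , 445.69827349, 209.83292533],
       [  0.        ,   0.        ,   1.        ]]), 'origin': array([ 0.3856212 , -0.14638399,  0.92844111]), 'attitude': array([ 0.15754472, -0.1585188 , -1.52901895])}
{'K': array([[297.78285565,   0.        , 281.63699733],
       [  0.        , 297.78285565, 212.92050862],
       [  0.        ,   0.        ,   1.        ]]), 'tool_from_camera': array([[ 2.52908134e-04,  9.68570830e-01,  2.48737781e-01,
         6.65951437e-02],
       [ 9.99999887e-01, -3.44982483e-04,  3.26576301e-04,
        -3.76703569e-04],
       [ 4.02122457e-04,  2.48737671e-01, -9.68570808e-01,
        -9.17535453e-02],
       [ 0.00000000e+00,  0.00000000e+00,  0.00000000e+00,
         1.00000000e+00]])}
```

View pics/side0.png

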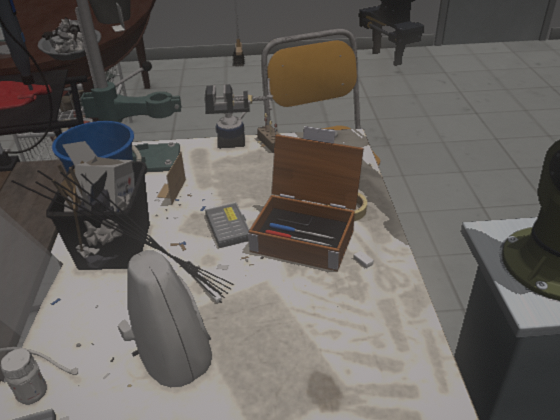

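View pics/top0.png

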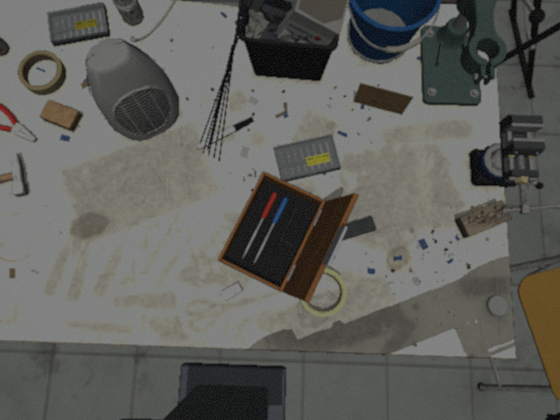

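Side: the case's rim is near (250-355, 185-265), with the lid standing behind it. Top: the rim corners are near (265,172), (220,259), (283,288) and (325,200). The hinge is on the image right, the tape roll at (323,292), the bit case at (308,158), the whetstone at (357,228) and the eraser at (232,290).

```bash
python3 - <<'E'
import cv2,numpy as np
a=cv2.imread("pics/top0.png")[130:330,200:400];b=cv2.imread("pics/side0.png")[125:275,200:400]
cv2.imwrite("pics/c1.png",np.clip(cv2.resize(a,None,fx=3,fy=3,interpolation=2).astype(float)*1.7,0,255))
cv2.imwrite("pics/c2.png",np.clip(cv2.resize(b,None,fx=4,fy=4,interpolation=2).astype(float)*1.7,0,255))
E
```

```text
[ WARN:0@0.025] global loadsave.cpp:1063 imwrite_ Unsupported depth image for selected encoder is fallbacked to CV_8U.
```

View pics/c1.png

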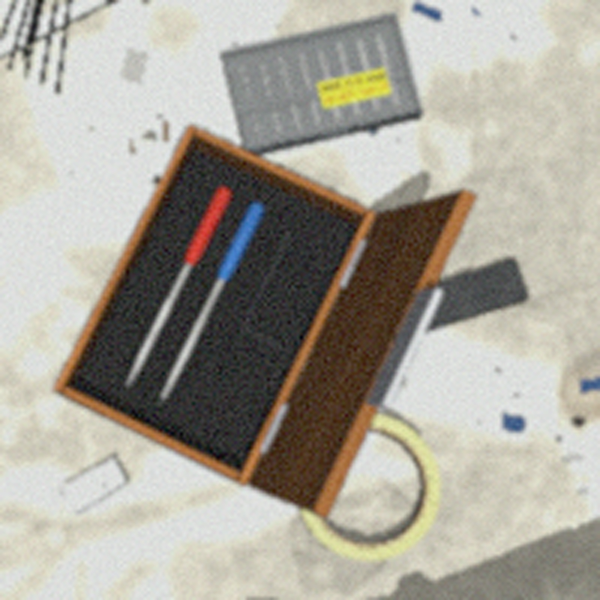

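View pics/c2.png

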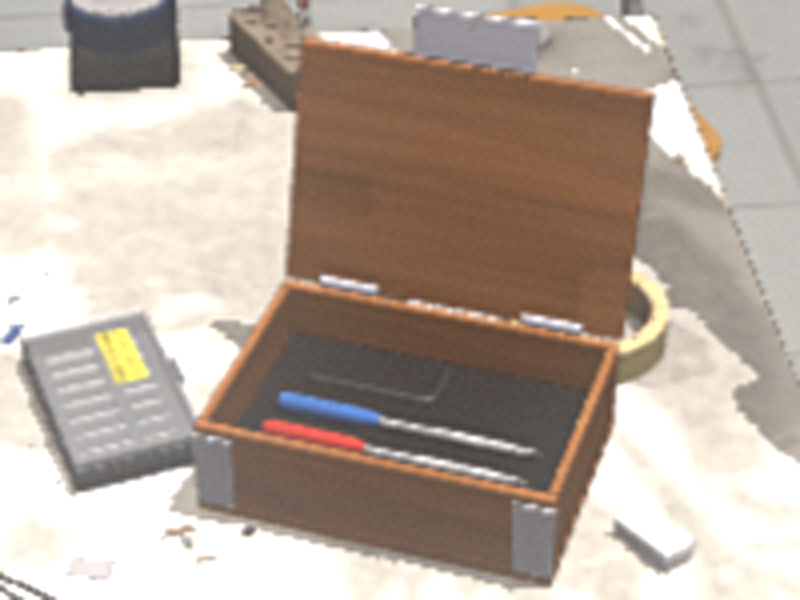

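c1 shows the rim corners at (190,126), (60,388), (243,480) and (372,213) in the crop. c2 shows the same corners at (198,424), (553,494), (617,345) and (285,285). I'll triangulate from these.

```bash
cat > h.py <<'E'
import numpy as np,cv2
from scipy.spatial.transform import Rotation as R
from bench import ctrl
def ray(n,p):
    c=ctrl.calibration(n);K=c["K"]
    d=np.array([(p[0]-K[0,2])/K[0,0],-(p[1]-K[1,2])/K[1,1],-1.])
    return c["origin"],R.from_rotvec(c["attitude"]).apply(d)
def plane(n,p,z):
    o,d=ray(n,p);return o+d*(z-o[2])/d[2]
def tri(p,q):
    o,d=ray("top",p);e,f=ray("side",q)
    s=np.linalg.lstsq(np.c_[d,-f],e-o,rcond=None)[0]
    a=o+s[0]*d;b=e+s[1]*f
    return (a+b)/2,np.linalg.norm(a-b)
def proj(n,P):
    c=ctrl.calibration(n);v=R.from_rotvec(c["attitude"]).inv().apply(P-c["origin"]);K=c["K"]
    return K[0,0]*v[...,0]/-v[...,2]+K[0,2],K[1,2]+K[1,1]*v[...,1]/v[...,2]
E
python3 - <<'E'
from h import *
T=np.array([(190,126),(60,388),(243,480),(372,213)])/3+[200,130]
S=np.array([(198,424),(553,494),(617,345),(285,285)])/4+[200,125]
P=[]
for t,s in zip(T,S):
    p,g=tri(t,s);P.append(p);print(p.round(4),round(g,4),plane("top",t,.06).round(4),plane("side",s,.06).round(4))
P=np.array([(plane("top",t,.06)+plane("side",s,.06))/2 for t,s in zip(T,S)])
c=P.mean(0);x=(P[2]+P[3]-P[0]-P[1]);y=(P[0]+P[3]-P[1]-P[2]);
print("c",c,"x",np.degrees(np.arctan2(x[1],x[0])),np.linalg.norm(x)/2,"y",np.degrees(np.arctan2(y[1],y[0])),np.linalg.norm(y)/2)
for n,p,z in(("tape",(375+ -5,485),.025),("eraser",(97,484),.013),("eraserR",(128,480),.013),("eraserT",(115,456),.013),("whet",(480,293),.018),("bit",(322,85),.022),("bitn",(245,152),.022),("bite",(420,117),.022)):
    print(n,plane("top",np.array(p)/3+[200,130],z).round(3))
print("tbl edge",plane("top",(280,347),0),plane("top",(510,300),0))
E
```

```text
[ 0.64   -0.1051  0.0572] 0.0025 [ 0.6405 -0.1055  0.06  ] [ 0.6388 -0.1011  0.06  ]
[ 0.4606 -0.0286  0.0582] 0.0017 [ 0.4612 -0.029   0.06  ] [ 0.4602 -0.0263  0.06  ]
[ 0.4057 -0.1493  0.057 ] 0.0024 [ 0.4068 -0.1496  0.06  ] [ 0.4055 -0.1452  0.06  ]
[ 0.5854 -0.2296  0.0542] 0.0015 [ 0.5848 -0.2293  0.06  ] [ 0.585  -0.2212  0.06  ]
c [ 0.52285366 -0.12590508  0.06      ] x -114.32741348692349 0.13260802614630485 y -23.21847133868952 0.19463083236999082
tape [ 0.407 -0.234  0.025]
eraser [ 0.402 -0.052  0.013]
eraserR [ 0.405 -0.072  0.013]
eraserT [ 0.421 -0.063  0.013]
whet [ 0.541 -0.309  0.018]
bit [ 0.685 -0.196  0.022]
bitn [ 0.634 -0.143  0.022]
bite [ 0.664 -0.266  0.022]
tbl edge [ 0.29602746 -0.15184162  0.        ] [ 0.40489842 -0.61883782  0.        ]
```

```bash
python3 - <<'E'
from h import *
for q in((212,345),(205,310),(175,255),(190,378)): print("side vase z0",plane("side",q,0).round(3), "z.2",plane("side",q,.2).round(3))
for q in((178,100),(160,135),(130,140),(110,50)): print("top vase z0",plane("top",q,0).round(3),plane("top",q,.2).round(3))
print(tri((110,48),(148,253)))
h=np.array([.4949,-.1905,.06]);f=np.array([.402,.916,0]);print("lip@1.85",h+.171*(np.cos(1.85)*f+np.sin(1.85)*np.array([0,0,1])))
E
```

```text
side vase z0 [0.718 0.146 0.   ] z.2 [0.694 0.308 0.2  ]
side vase z0 [0.734 0.059 0.   ] z.2 [0.706 0.243 0.2  ]
side vase z0 [ 0.805 -0.108  0.   ] z.2 [0.76  0.117 0.2  ]
side vase z0 [0.755 0.213 0.   ] z.2 [0.721 0.359 0.2  ]
top vase z0 [0.818 0.095 0.   ] [0.725 0.043 0.2  ]
top vase z0 [0.734 0.128 0.   ] [0.659 0.069 0.2  ]
top vase z0 [0.72  0.193 0.   ] [0.648 0.12  0.2  ]
top vase z0 [0.935 0.261 0.   ] [0.817 0.173 0.2  ]
(array([0.79350465, 0.1549392 , 0.24244696]), np.float64(0.00339342285125684))
lip@1.85 [ 0.47595538 -0.23366735  0.22437806]
```

Call:
{"op": "drive_tool", "data": {
  "motion": [
    [[0,0,-6],[0,0,0],-1],
    [[0,0,-6],[0,0,0],-1],
    [[4.3,-4.2,0],[0,0,0],-1],
    [[4.3,-4.2,0],[0,0,0],-1],
    [[4.3,-4.2,0],[0,0,0],-1],
    [[4.3,-4.2,0],[0,0,0],-1],
    [[4.3,-4.2,0],[0,0,0],-1],
    [[4.3,-4.2,0],[0,0,0],-1],
    [[4.3,-4.2,0],[0,0,0],-1],
    [[4.3,-4.2,0],[0,0,0],-1],
    [[4.3,-4.2,0],[0,0,0],-1],
    [[4.3,-4.2,0],[0,0,0],-1]
  ]
}}

```text
time: 1.6
position: [0.4854, -0.0475, 0.4121]
tool_rot: [3.082, 0.608, -0.0]
ft_force: [0.2, 0.2, 0.2]
grip_width: 0.007
grip_force: 0.0
```

Call:
{"op": "drive_tool", "data": {
  "motion": [
    [[0,0,0],[0,0,-9.7],-1],
    [[0,0,0],[0,0,-9.7],-1],
    [[0,0,0],[0,0,-9.7],-1],
    [[0,0,0],[0,0,-9.7],-1],
    [[0,0,0],[0,0,-9.7],-1],
    [[0,0,0],[0,0,-9.7],-1],
    [[0,0,0],[0,0,-9.7],-1],
    [[0,0,0],[0,-9,0],-1],
    [[0,0,0],[0,-9,0],-1],
    [[0,0,0],[0,-9,0],-1],
    [[0,0,0],[0,-9,0],-1],
    [[0,0,0],[0,-9,0],-1]
  ]
}}

```text
time: 3.1
position: [0.485, -0.049, 0.4126]
tool_rot: [1.752, 1.759, -0.73]
ft_force: [-0.2, -0.2, -0.3]
grip_width: 0.005
grip_force: 0.0
```

```bash
python3 - <<'E'
from h import *
s=ctrl.get_state();print(s["joint_positions"].round(2),s["position"].round(4));print(R.from_rotvec(s["tool_rot"]).as_matrix().round(3))
cv2.imwrite("pics/side1.png",np.clip(ctrl.get_image("side")[:,:,::-1]*1.5,0,255).astype(np.uint8))
E
```

```text
[ 0.44  0.05 -0.84  1.72  0.76  1.71 -0.41] [ 0.485  -0.049   0.4126]
[[-0.002  1.     0.004]
 [ 0.703  0.005 -0.711]
 [-0.711  0.001 -0.703]]
```

View pics/side1.png

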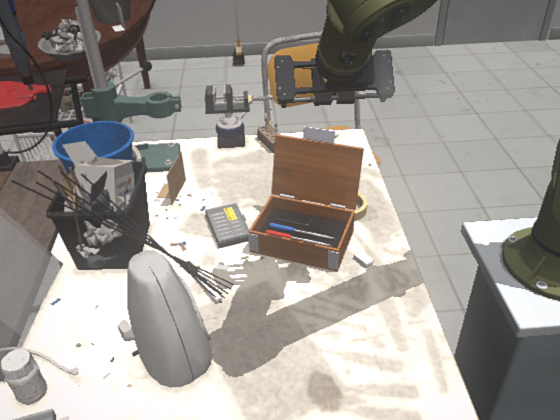

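Side view: the tool reached its 45° tilt above the case, and nothing has been disturbed. Next I'll check that the catch/shut pose in front of the case is reachable while the lid is still open.

Call:
{"op": "drive_tool", "data": {
  "motion": [
    [[3.8,1,2],[0,0,0],-1],
    [[3.8,1,2],[0,0,0],-1],
    [[3.8,1,2],[0,0,0],-1],
    [[3.8,1,2],[0,0,0],-1],
    [[3.8,1,2],[0,0,0],-1],
    [[3.8,1,2],[0,0,0],-1],
    [[3.8,1,2],[0,0,0],-1],
    [[3.8,1,2],[0,0,0],-1],
    [[0,0,0],[0,0,0],-1]
  ]
}}

```text
time: 4.28
position: [0.5631, 0.0525, 0.0806]
tool_rot: [1.756, 1.768, -0.735]
ft_force: [-0.5, -0.6, 0.6]
grip_width: 0.007
grip_force: 0.0
```

```bash
python3 - <<'E'
from h import *
s=ctrl.get_state();print(s["joint_positions"].round(2),s["position"].round(4),s["ft_force"].round(1));print(R.from_rotvec(s["tool_rot"]).as_matrix().round(3))
cv2.imwrite("pics/w1.png",np.clip(ctrl.get_image("wrist")[:,:,::-1]*1.5,0,255).astype(np.uint8))
E
```

```text
[ 0.11  0.71 -0.75  1.74  1.05  1.59 -1.04] [0.5631 0.0525 0.0806] [-0.5 -0.6  0.6]
[[-0.008  1.    -0.003]
 [ 0.708  0.004 -0.707]
 [-0.707 -0.008 -0.708]]
```

View pics/w1.png

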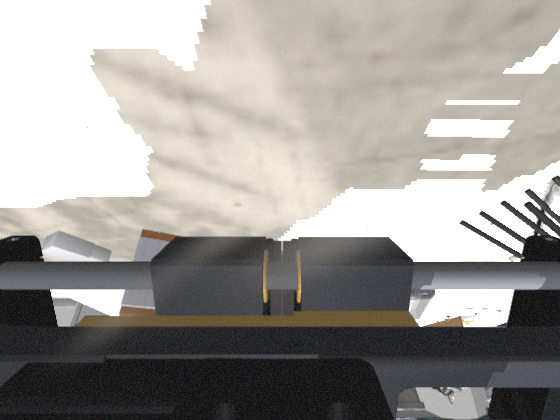

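Wrist view: only the gripper body and the case edge near row 318 are visible, with the eraser at the left (75,245). The shut pose is reachable. Now I'll move up and over to a hook pose behind the lip, tilted 20°.

Call:
{"op": "drive_tool", "data": {
  "motion": [
    [[-3.5,0,-3.5],[0,0,0],-1],
    [[-3.5,0,-3.5],[0,0,0],-1],
    [[-3.5,0,-3.5],[0,0,0],-1],
    [[-3.5,0,-3.5],[0,0,0],-1],
    [[-3.5,0,-3.5],[0,0,0],-1],
    [[-3.5,0,-3.5],[0,0,0],-1],
    [[0,0,0],[0,8.4,0],-1],
    [[0,0,0],[0,8.4,0],-1],
    [[0,0,0],[0,8.4,0],-1]
  ]
}}

```text
time: 5.45
position: [0.5639, 0.0532, 0.3843]
tool_rot: [2.03, 2.037, -0.346]
ft_force: [-0.3, -0.9, -0.3]
grip_width: 0.001
grip_force: 0.0
```

Call:
{"op": "drive_tool", "data": {
  "motion": [
    [[-4.8,-1.5,1.8],[0,0,0],-1],
    [[-4.8,-1.5,1.8],[0,0,0],-1],
    [[-4.8,-1.5,1.8],[0,0,0],-1],
    [[-4.8,-1.5,1.8],[0,0,0],-1],
    [[-4.8,-1.5,1.8],[0,0,0],-1],
    [[-4.8,-1.5,1.8],[0,0,0],-1],
    [[0,0,0],[0,0,0],-1]
  ]
}}

```text
time: 6.32
position: [0.4723, -0.2601, 0.3791]
tool_rot: [2.037, 2.026, -0.359]
ft_force: [0.5, 1.3, 0.3]
grip_width: 0.003
grip_force: 0.0
```

```bash
python3 - <<'E'
from h import *
s=ctrl.get_state();print(s["joint_positions"].round(2),s["position"].round(4),s["ft_force"].round(1));print(R.from_rotvec(s["tool_rot"]).as_matrix().round(3))
E
```

```text
[ 0.98 -0.01 -0.7   1.69  0.34  1.37  0.22] [ 0.4723 -0.2601  0.3791] [0.5 1.3 0.3]
[[ 0.006  1.    -0.001]
 [ 0.94  -0.006 -0.342]
 [-0.342  0.001 -0.94 ]]
```

Call:
{"op": "drive_tool", "data": {
  "motion": [
    [[0.95,0,2.6],[0,0,0],-1],
    [[0.95,0,2.6],[0,0,0],-1],
    [[0.95,0,2.6],[0,0,0],-1],
    [[0.95,0,2.6],[0,0,0],-1],
    [[0,0,0],[0,0,0],-1]
  ]
}}

```text
time: 6.95
position: [0.4749, -0.2534, 0.2661]
tool_rot: [2.029, 2.04, -0.356]
ft_force: [-0.4, -0.9, -0.6]
grip_width: 0.006
grip_force: 0.0
```

Call:
{"op": "drive_tool", "data": {
  "motion": [
    [[0.43,0.2,-0.17],[0,0,0],-1],
    [[0.43,0.2,-0.17],[0,0,0],-1],
    [[0.43,0.2,-0.17],[0,0,0],-1],
    [[0.43,0.2,-0.17],[0,0,0],-1],
    [[0.43,0.2,-0.17],[0,0,0],-1],
    [[0.43,0.2,-0.17],[0,0,0],-1],
    [[0.43,0.2,-0.17],[0,0,0],-1]
  ]
}}

```text
time: 7.82
position: [0.4903, -0.2225, 0.2685]
tool_rot: [2.028, 2.035, -0.355]
ft_force: [-2.2, -1.0, 8.5]
grip_width: 0.004
grip_force: 4.7
```

```bash
python3 - <<'E'
from h import *
s=ctrl.get_state();print(s["position"].round(4),s["ft_force"].round(1))
a=ctrl.get_image("side")[:,:,::-1][80:280,190:400];b=ctrl.get_image("top")[:,:,::-1][130:330,220:430]
cv2.imwrite("pics/p1.png",np.clip(cv2.resize(np.vstack([a,b]),None,fx=1.45,fy=1.45)*1.6,0,255).astype(np.uint8))
E
```

```text
[ 0.4903 -0.2225  0.2685] [-2.2 -1.   8.5]
```

View pics/p1.png

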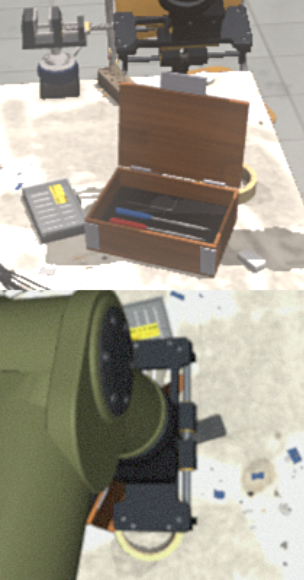

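```bash
python3 - <<'E'
from h import *
s=ctrl.get_state();M=R.from_rotvec(s["tool_rot"]).as_matrix();p=s["position"]
im=ctrl.get_image("side")[:,:,::-1][60:180,250:390]
cv2.imwrite("pics/p2.png",np.clip(cv2.resize(im,None,fx=5,fy=5,interpolation=2)*1.8,0,255).astype(np.uint8))
s=ctrl.get_state();print(s["ft_force"].round(1),s["torque"].round(2))
q=lambda P:((np.array(proj("side",P))-[250,60])*5).round(0)
print("tcp",q(p),"tip",q(p+.07*M[:,2]))
h=np.array([.4949,-.1905,.06]);f=np.array([.402,.916,0]);y=np.array([.916,-.402,0]);
for t in(1.85,1.7,1.57):
    e=h+.171*(np.cos(t)*f+np.sin(t)*np.array([0,0,1]));print(t,e.round(4),q(e+.035*y),q(e-.035*y))
E
```

```text
[-2.3 -0.2  7.7] [-0.23  0.04 -0.11]
tcp [314. 262.] tip [306. 372.]
1.85 [ 0.476  -0.2337  0.2244] [266. 328.] [423. 352.]
1.7 [ 0.486  -0.2107  0.2296] [249. 345.] [408. 369.]
1.57 [ 0.495  -0.1904  0.231 ] [232. 367.] [394. 392.]
```

View pics/p2.png

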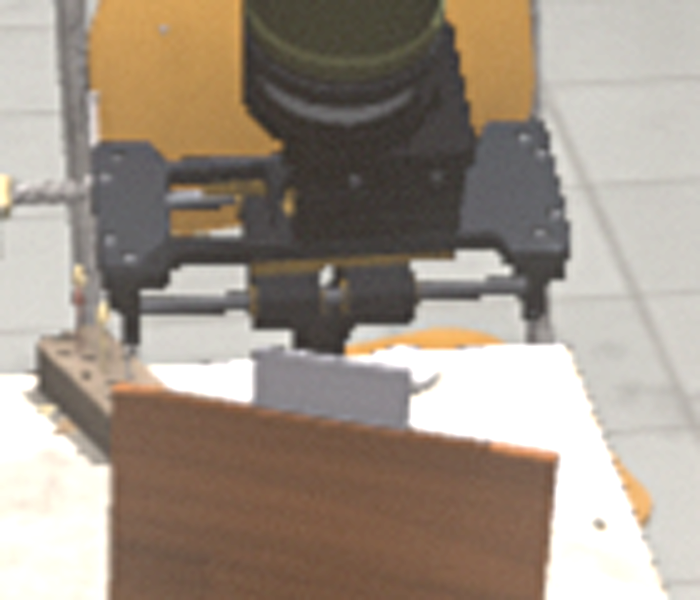

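p2 shows the lip's top corners at (255,350) and (412,372), which puts the lid at about 1.68 rad with the finger behind it. The upward force comes from the lip rising against the finger, so I'll lift along with it.

Call:
{"op": "drive_tool", "data": {
  "motion": [
    [[-0.14,0,-0.4],[0,0,0],-1],
    [[0.1,0.1,-0.4],[0,0,0],-1]
  ]
}}

```text
time: 8.22
position: [0.4905, -0.2193, 0.2744]
tool_rot: [2.03, 2.039, -0.354]
ft_force: [0.4, -0.9, -0.9]
grip_width: 0.007
grip_force: 0.2
```

Call:
{"op": "drive_tool", "data": {
  "motion": [
    [[0.42,0.2,-0.2],[0,0,0],-1],
    [[0.42,0.2,-0.2],[0,0,0],-1],
    [[0.42,0.2,-0.2],[0,0,0],-1],
    [[0.42,0.2,-0.2],[0,0,0],-1],
    [[0.43,0.2,-0.17],[0,0,0],-1]
  ]
}}

```text
time: 8.85
position: [0.5009, -0.1962, 0.2769]
tool_rot: [2.029, 2.038, -0.354]
ft_force: [-0.2, -0.4, 0.8]
grip_width: 0.006
grip_force: 0.4
```

```bash
cat > lid.py <<'E'
from h import *
h=np.array([.4949,-.1905,.06]);f=np.array([.402,.916,0]);Y=np.array([.916,-.402,0])
def look(tag,view=False):
    s=ctrl.get_state();im=ctrl.get_image("side")[:,:,::-1]
    print(s["time"],s["position"].round(4),s["ft_force"].round(1),s["grip_force"])
    cv2.imwrite(f"pics/{tag}.png",np.clip(cv2.resize(im[60:280,220:400],None,fx=3,fy=2.7,interpolation=2)*1.8,0,255).astype(np.uint8))
    # wood panel: top edge along mid-line columns; angle from topmost gray->wood step on panel corners
    hsv=cv2.cvtColor(np.clip(im*1.5,0,255).astype(np.uint8),cv2.COLOR_BGR2HSV)
    m=cv2.inRange(hsv,(3,60,40),(18,255,220))
    for yy in(-.07,.07):
        best=None
        r=[]
        for t in np.arange(.0,1.95,.02):
            e=h+.138*(np.cos(t)*f+np.sin(t)*np.array([0,0,1]))+yy*Y
            u,v=proj("side",e);r.append((round(t,2),int(m[int(round(v)),int(round(u))]>0)))
        on=[t for t,b in r if b];print(yy,"max wood angle",max(on) if on else None)
E
python3 -c "
from lid import *
look('l1')"
```

```text
8.85 [ 0.5009 -0.1962  0.2769] [-0.2 -0.4  0.8] 0.4499265967751853
-0.07 max wood angle 1.66
0.07 max wood angle 1.66
```

Call:
{"op": "drive_tool", "data": {
  "motion": [
    [[0.52,0.24,-0.19],[0,0,0],-1],
    [[0.52,0.24,-0.19],[0,0,0],-1],
    [[0.52,0.24,-0.19],[0,0,0],-1],
    [[0.52,0.24,-0.19],[0,0,0],-1],
    [[0.52,0.24,-0.19],[0,0,0],-1],
    [[-1.2,0,-3.3],[0,0,0],-1],
    [[-1.2,0,-3.3],[0,0,0],-1],
    [[4.7,1,-1.7],[0,-8.4,0],-1],
    [[4.4,1,-2.3],[0,-8.4,0],-1],
    [[4,1,-3],[0,-8.4,0],-1],
    [[3.5,1,-3.5],[0,0,0],-1]
  ]
}}

```text
time: 10.28
position: [0.5515, 0.034, 0.3456]
tool_rot: [1.751, 1.768, -0.728]
ft_force: [0.7, -0.4, 0.6]
grip_width: 0.008
grip_force: 0.0
```

```bash
python3 -c "
from lid import *
look('l2');print(R.from_rotvec(ctrl.get_state()['tool_rot']).as_matrix()[:,2].round(3))"
```

```text
10.275 [0.5515 0.034  0.3456] [ 0.7 -0.4  0.6] 0.0
-0.07 max wood angle 1.38
0.07 max wood angle 1.4
[ 0.011 -0.702 -0.712]
```

View pics/l2.png

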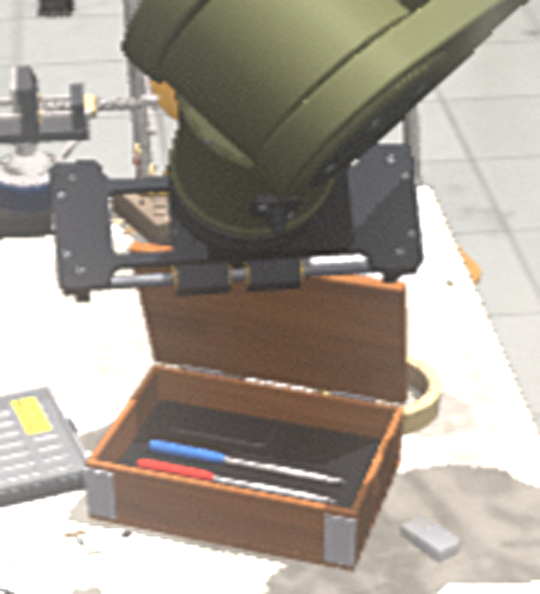

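l2 shows the lid forward of upright at about 1.35 rad, with the gripper clear in front of it. Next I'll go down in front and in underneath.

Call:
{"op": "drive_tool", "data": {
  "motion": [
    [[2.2,0,2.2],[0,0,0],-1],
    [[2.2,0,2.2],[0,0,0],-1],
    [[2.2,0,2.2],[0,0,0],-1],
    [[2.2,0,2.2],[0,0,0],-1],
    [[2.2,0,2.2],[0,0,0],-1],
    [[-1.1,0,1.1],[0,0,0],-1],
    [[-1.1,0,1.1],[0,0,0],-1],
    [[-1.1,0,1.1],[0,0,0],-1],
    [[-1.1,0,1.1],[0,0,0],-1],
    [[0,0,0],[0,0,0],-1],
    [[0,0,0],[0,0,0],-1]
  ]
}}

```text
time: 11.7
position: [0.5521, -0.0319, 0.1918]
tool_rot: [1.756, 1.763, -0.726]
ft_force: [-0.3, 0.4, 0.4]
grip_width: 0.003
grip_force: 0.0
```

```bash
python3 -c "
from lid import *
look('l3')"
```

```text
11.7 [ 0.5521 -0.0319  0.1918] [-0.3  0.4  0.4] 0.0
-0.07 max wood angle 0.64
0.07 max wood angle 0.92
```

Call:
{"op": "drive_tool", "data": {
  "motion": [
    [[0,0,0],[0,0,0],-1],
    [[0,0,0],[0,0,0],-1],
    [[0,0,0],[0,0,0],-1],
    [[0,0,0],[0,0,0],-1],
    [[0,0,0],[0,0,0],-1]
  ]
}}

```text
time: 12.38
position: [0.5521, -0.032, 0.1914]
tool_rot: [1.756, 1.764, -0.727]
ft_force: [0.0, 0.4, -1.3]
grip_width: 0.007
grip_force: 0.6
```

```bash
python3 -c "
from lid import *
look('l4')"
```

```text
12.375 [ 0.5521 -0.032   0.1914] [ 0.   0.4 -1.3] 0.6086370322736911
-0.07 max wood angle 0.64
0.07 max wood angle 0.74
```

View pics/l4.png

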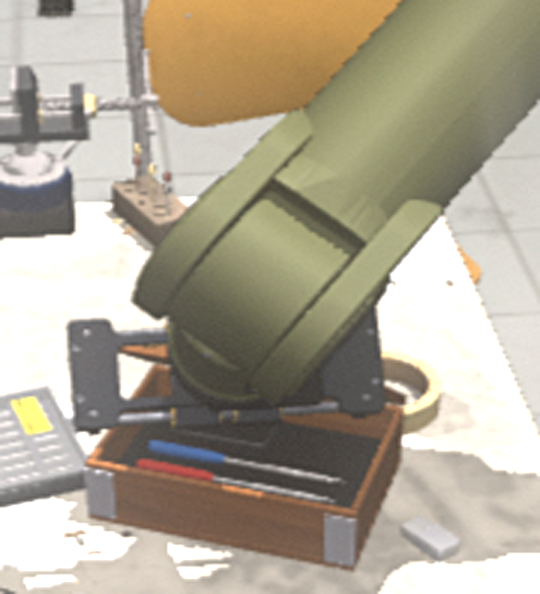

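l4 shows the lid resting on the fingers at about 0.7 rad, carrying about 1.3 N. Now I'll lower it slowly.

Call:
{"op": "drive_tool", "data": {
  "motion": [
    [[0,0,0],[0,0,0],-1],
    [[0,0,0],[0,0,0],-1],
    [[0.47,0.1,0.1],[0,0,0],-1],
    [[0.47,0.1,0.1],[0,0,0],-1],
    [[0.47,0.1,0.1],[0,0,0],-1],
    [[0.47,0.1,0.1],[0,0,0],-1],
    [[0.47,0.1,0.1],[0,0,0],-1],
    [[0.47,0.1,0.1],[0,0,0],-1],
    [[0.47,0.1,0.1],[0,0,0],-1],
    [[0.47,0.1,0.1],[0,0,0],-1]
  ]
}}

```text
time: 13.68
position: [0.5599, -0.0111, 0.1589]
tool_rot: [1.756, 1.763, -0.728]
ft_force: [0.0, -0.1, -0.5]
grip_width: 0.007
grip_force: 0.4
```

Call:
{"op": "drive_tool", "data": {
  "motion": [
    [[0.41,0.06,0.22],[0,0,0],-1],
    [[0.41,0.06,0.22],[0,0,0],-1],
    [[0.41,0.06,0.22],[0,0,0],-1],
    [[0.41,0.06,0.22],[0,0,0],-1],
    [[0.41,0.06,0.22],[0,0,0],-1],
    [[0.41,0.06,0.22],[0,0,0],-1],
    [[0.41,0.06,0.22],[0,0,0],-1],
    [[0.41,0.06,0.22],[0,0,0],-1]
  ]
}}

```text
time: 14.68
position: [0.5647, -0.0006, 0.1233]
tool_rot: [1.756, 1.763, -0.728]
ft_force: [0.1, -0.0, -1.1]
grip_width: 0.005
grip_force: 1.0
```

Call:
{"op": "drive_tool", "data": {
  "motion": [
    [[0.3,0.02,0.23],[0,0,0],-1],
    [[0.3,0.02,0.23],[0,0,0],-1],
    [[0.3,0.02,0.23],[0,0,0],-1],
    [[0.3,0.02,0.23],[0,0,0],-1],
    [[0.3,0.02,0.23],[0,0,0],-1],
    [[0.3,0.02,0.23],[0,0,0],-1],
    [[0.3,0.02,0.23],[0,0,0],-1],
    [[0.3,0.02,0.23],[0,0,0],-1]
  ]
}}

```text
time: 15.68
position: [0.5664, 0.0036, 0.0935]
tool_rot: [1.756, 1.763, -0.727]
ft_force: [1.8, 2.2, -1.9]
grip_width: 0.005
grip_force: 1.9
```

Call:
{"op": "drive_tool", "data": {
  "motion": [
    [[0.25,0.05,-0.04],[0,0,0],-1],
    [[0.25,0.05,-0.04],[0,0,0],-1]
  ]
}}

```text
time: 15.92
position: [0.5668, 0.0069, 0.0905]
tool_rot: [1.756, 1.762, -0.73]
ft_force: [-0.2, 1.0, -1.9]
grip_width: 0.011
grip_force: 0.6
```

Call:
{"op": "drive_tool", "data": {
  "motion": [
    [[0.2,0.05,0],[0,0,0],-1],
    [[0.2,0.05,0],[0,0,0],-1],
    [[0.2,0.05,0],[0,0,0],-1],
    [[0,0,0],[0,0,0],-1]
  ]
}}

```text
time: 16.42
position: [0.5688, 0.0119, 0.0866]
tool_rot: [1.756, 1.763, -0.728]
ft_force: [-0.4, -0.0, 0.7]
grip_width: 0.001
grip_force: 0.0
```

Call:
{"op": "drive_tool", "data": {
  "motion": [
    [[0.7,0,-0.7],[0,0,0],-1],
    [[0.7,0,-0.7],[0,0,0],-1],
    [[1,0,-1],[0,0,0],-1],
    [[1,0,-1],[0,0,0],-1],
    [[1,0,-1],[0,0,0],-1],
    [[-3,0,-3],[0,0,0],-1],
    [[-3,0,-3],[0,0,0],-1],
    [[-3,0,-3],[0,0,0],-1],
    [[-3,0,-3],[0,0,0],-1],
    [[-3,0,-3],[0,0,0],-1],
    [[-3,-3,-3],[0,0,0],-1],
    [[0,0,0],[0,0,0],-1]
  ]
}}

```text
time: 17.92
position: [0.5378, 0.0764, 0.3449]
tool_rot: [1.755, 1.762, -0.72]
ft_force: [0.8, 0.0, -1.0]
grip_width: 0.006
grip_force: 0.0
```

```bash
python3 - <<'E'
from lid import *
s=ctrl.get_state();print(s["position"].round(4),s["ft_force"].round(1))
im=ctrl.get_image("side")[:,:,::-1]
hsv=cv2.cvtColor(np.clip(im*1.5,0,255).astype(np.uint8),cv2.COLOR_BGR2HSV)
m=cv2.inRange(hsv,(3,60,40),(18,255,230))
c=max(cv2.findContours(m,0,2)[0],key=cv2.contourArea)
print("wood bbox",cv2.boundingRect(c),cv2.approxPolyDP(c,4,True)[:,0].tolist())
for r,z in((0,.07),(.142,.07),(0,.06),(.142,0)):
  for y in(-.1,.1): print(r,z,y,np.round(proj("side",h*[1,1,0]+r*f+y*Y+np.array([0,0,z]))))
cv2.imwrite("pics/end.png",im)
E
```

```text
[0.5378 0.0764 0.3449] [ 0.8  0.  -1. ]
wood bbox (248, 191, 116, 80) [[271, 191], [248, 227], [258, 235], [259, 251], [253, 252], [337, 270], [327, 267], [327, 250], [340, 253], [339, 266], [354, 207], [334, 202], [350, 199], [362, 205], [362, 199], [341, 192], [328, 203]]
0 0.07 -0.1 [355. 206.]
0 0.07 0.1 [270. 190.]
0.142 0.07 -0.1 [339. 247.]
0.142 0.07 0.1 [247. 228.]
0 0.06 -0.1 [355. 210.]
0 0.06 0.1 [270. 194.]
0.142 0 -0.1 [337. 272.]
0.142 0 0.1 [249. 252.]
```

```bash
python3 -c "
from bench import ctrl
print(ctrl.close_job())"
```

```text
the job is handed in; nothing more can be done
None
```

I tipped the lid past upright, caught it on the fingers at about 0.7 rad, lowered it shut and backed the fingers off, then handed the job in at about 18 s. The last image shows the case unmoved and the lid shut to within a pixel or two, but `close_job` returned no verdict, and I never located the marker pen or re-checked the other bystanders.

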